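Close up the packed sample carrier

TASK

The sample carrier is packed and ready to be sent off. Push the upright yellow tube retainer over until it lies flat on the tubes, and only then swing the blue lid gently over it until it is fully shut. Push each from its outer face with the fingertips or the outside of the fingers, never on the foam or the rubber inside and without gripping or lifting anything, and leave the carrier and the things around it where they stand.

Things in the scene. Friction and masses are not known exactly. Their poses are not given: they have to be found in the camera images.
- carrier: White insulated sample carrier, 240 (x) by 190 (y) by 110 mm to its rim, walls 12 mm, 4 to 6 kg with all it holds, loose on the bench but too heavy to shift with a light push. Origin: centre of its underside; x along its long side, z up. The lid is hinged along the outer edge of the +y wall, the retainer along the inside of the -y wall. Inside, capped tubes stand in a rack; cap tops 90 mm above the bench.
- retainer (a joint): Yellow plastic tube retainer plate with a dark foam pad beneath: angle in rad, 0 = lying flat over the tubes (its stop), 1.57 = upright, 1.80 = its outer stop, leaning slightly outwards over the -y wall. Its hinge is stiff enough (0.16 N m) that the plate stays at whatever angle it is left; a push of 1 to 3 N moves it. Turns about the carrier's x axis; the free edge comes down towards carrier +y as the value falls.
- retainer_hinge (a point): Middle of the retainer's hinge line: carrier frame x 0, y -76, z 96 mm. Axes are the retainer's: x along the hinge, y from hinge to free edge, z out of its yellow outer face (equal to the carrier's axes when flat).
- retainer_edge (a point): On the yellow outer face at the middle of the free edge, 142 mm from the hinge line; the plate is 204 mm long along the hinge, 3 mm thick, with a 60 mm long finger tab in the middle reaching 148 mm from the hinge, outer face 2 mm from the hinge plane. Lying flat, the outer face is 98 mm above the bench, 12 mm below the rim. Same axes as retainer_hinge.
- retainer_pad: Dark foam pad on the underside of the retainer (198 by 126 by 4 mm), which faces the lid while the retainer stands up. Not to be touched. Origin and axes as retainer_hinge.
- lid (a joint): Blue insulated lid: angle in rad, 0 = fully shut on the rim (its stop), 1.57 = upright, 2.0 = its open stop, leaning outwards. Its hinge is stiff (0.75 N m), so the lid stays at whatever angle it is left and needs pushing all the way down; about 3 to 8 N near its free edge. Turns about the carrier's x axis; the free edge comes over towards carrier -y as the value falls. If the retainer still stands, the lid runs into the foam side of it and jams.
- lid_hinge (a point): Middle of the lid's hinge line: carrier frame x 0, y +97, z 110 mm. Axes are the lid's: x along the hinge, -y from hinge to free edge, z out of its blue outer face (equal to the carrier's axes when shut).
- lid_edge (a point): On the blue outer face at the middle of the free edge, 200 mm from the hinge line, outer face 24 mm from the hinge plane; the lid is 246 mm long along the hinge, its shell 22 mm thick; a finger lip 90 mm long, 10 mm wide and 10 mm thick sticks out to 210 mm from the hinge at the middle of the free edge, its outer side 7 mm inward of the outer face. Shut, the outer face is 134 mm above the bench; standing open, the free edge and lip reach up to 322 mm. Same axes as lid_hinge.
- lid_liner: Dark rubber seal with a white insulating plug on the inner face of the lid. Not to be touched. Origin and axes as lid_hinge.
- tube_rack: Loose white two-tier rack with a few glass tubes, 70 by 160 mm, 62 mm tall, tubes to 90 mm; stands off the carrier's +x end. Origin: centre of its underside. To be left alone.
- specimen_jar: Loose clear specimen jar with red cap, 60 mm across, 70 mm tall; stands off the carrier's -y side. Origin: centre of its underside. To be left alone.
- oil_bottle: Loose amber dropping bottle with black cap, 40 mm across, 75 mm tall; stands off the carrier's -y side. Origin: centre of its underside. To be left alone.
- slide_box: Loose green and white box of microscope slides, 84 by 62 by 34 mm; lies off the carrier's +y side, below the open lid. Origin: centre of its underside. To be left alone.

How it is judged:
By the outcome, as a careful person would: the job done as asked, in the order asked, and still so for the second after the job is handed in, with the robot touching nothing.
It also fails if it takes over 58 s, if anything falls off the work surface, if the arm or the gripper's body presses on something with over 40 N, if the wrist force passes 120 N, or if a joint passes its speed limit or range.

ROBOT

A 6-joint arm with a two-finger parallel gripper is mounted at the origin on the work surface. World frame = base frame: x ahead of the robot, y to its left, z up, the work surface at z = 0. Lengths are in m, angles in rad, forces in N, time in s.
With the tool pointing down it reaches from about 0.375 to 0.975 m from the base axis. Payload 3.8 kg.
Tool frame: the origin (TCP) lies midway between the tips of the shut fingers; the grasp point (between the pads) lies 19 mm behind it; z points along the fingers, y is the line along which they close (so a half turn about z gives the same grasp; the last joint's range is limited). The gripper opens to 85 mm and grips with 20 to 120 N. Pads are 22 mm wide; open, the fingers measure 114 mm over their backs; the gripper's body (76 mm by 85 mm) begins 54 mm behind the grasp point. The pads swing forward as they close: fully open they stand 13 mm farther back than shut.
Start: joints at [-1.371, 0.264, 1.604, -0, 1.274, -0.037], TCP at [0.158, -0.656, 0.231] pointing down, gripper open.
Joint ranges: [-2.63, 2.63], [-0.94, 2.18], [0.31, 2.57], [-1.31, 4.45], [0, 2.66], [-2.55, 2.55]. Speed limits (rad/s): [2.57, 2.57, 3.14, 3.14, 3.14, 3.14].

INTERFACE

Orientations are given as a rotation vector (axis times angle).
In Python, from workcell import bot, imaging gives the robot as it stands.
- The arm moves only by the tool step_arm, never from a script. Its argument "series" is a list of rows, each an object of numbers: "grip": the closure, from -1 (fully open) to 1 (shut); "x", "y", "z": the shift along the tool's x, y, z normalised to -1 to 1, where 1 is 500 mm; "ax", "ay", "az": the turn, a rotation vector about the tool's x, y, z normalised to -1 to 1, where 1 is 30 degrees. A call has 1 to 12 rows; each row is the pose to reach, as a shift and turn from the pose commanded when the call began, along the tool's axes at that moment; what a row does not reach only later rows make up. A row lasts 1/10 s, in which the tool goes at most 50 mm and 8.59 degrees, less where a joint would pass 70% of its speed; a pose out of reach is approached as far as the arm can. A call with a number of a shift or a turn outside -1 to 1 is refused whole. A call with a gripper value outside its range is refused whole. The fingers move at their own pace and stop on an object; "force" is the grip in N (left out, the last holds). Time passes only in rows, so rows that repeat a pose let the fingers close. It gives the time, the measured TCP pose, the force, the opening and the grip force at its end, in the units of the state.
- bot.read_state(): the state, without advancing time (a new reading comes with each control period).
- imaging.read_camera(name): name is "scene" or "side" or "wrist"; returns a dict with "img" (420x560x3 uint8, red, green, blue), "fx", "fy", "cx", "cy" (pixels), "k1" (the pictures are not rectified: a ray, as slopes to the right and down, at radius r is drawn at 1 + k1 r^2 times it, then the intrinsics apply), "R" (3x3) and "t" (3): a world point X has camera coordinates R X + t. Camera axes: x right, y down, z forward; pixel columns grow to the right and rows downward; lengths in m; the calibration is good to about 2 mm. A picture is of the moment at which its call begins. There is no depth.
- bot.finish_job(): hands the job in; it is judged then, once.
The state is a dict: "time": time; "q": joint angles; "joint_vel": joint speeds; "joint_torque": joint torques, N m; "tool_pos": TCP position; "tcp_rot": TCP orientation; "wrist_force": force on the tool from outside, world axes, zero at the start; "torque": the same for the moment, N m; "width": opening from 0.0 (shut) to 1.0 (fully open); "grip_force": force on a finger pad.
Only numpy, scipy, OpenCV 4.12 (cv2) and the standard library are available. Lean on these libraries where they do the work, as an engineer would, in place of code of your own. Each camera call takes 0.05 s, during which the arm holds its last target. There are 200 camera calls.

## Working session

There is one attempt and no reset: what is moved stays moved. The work goes in short steps, Python scripts to look and compute and a tool call to move; the robot and the scene stay as the last step left them, time stands still between calls to the robot, and variables do not carry over. Pictures are saved under pics/ and viewed, at most 10 in all, crops included, and the job is handed in when it is done.

Besides the shell and the picture viewer there is one more tool, called after "Call:" as name(argument=value, ...), one argument or row to a line, values as JSON. step_arm: Moves the arm, as the interface text tells. Scaled input: -1 to 1 covers 500 mm each way for a shift and 30 degrees each way for a turn. Its arguments: {"type":"object","properties":{"series":{"type":"array","items":{"type":"object","properties":{"grip":{"type":"number"},"x":{"type":"number","minimum":-1,"maximum":1},"y":{"type":"number","minimum":-1,"maximum":1},"z":{"type":"number","minimum":-1,"maximum":1},"ax":{"type":"number","minimum":-1,"maximum":1},"ay":{"type":"number","minimum":-1,"maximum":1},"az":{"type":"number","minimum":-1,"maximum":1}}}},"force":{"type":"number"}},"required":["series"]}

```bash
mkdir -p pics; python3 - <<'E'
from workcell import bot, imaging
import cv2,pickle
s=bot.read_state();print({k:s[k] for k in('time','tool_pos','tcp_rot','width','wrist_force')})
d={}
for n in("scene","side"):
    c=imaging.read_camera(n);d[n]=c;cv2.imwrite(f"pics/{n}0.png",c["img"][:,:,::-1]);print(n,c["fx"],c["cx"],c["cy"],c["k1"],(-c["R"].T@c["t"]).round(3),c["R"][2].round(2))
pickle.dump(d,open("c0.pkl","wb"))
E
```

```text
{'time': 0.0, 'tool_pos': array([ 0.15820464, -0.6554336 ,  0.22993959]), 'tcp_rot': array([-3.11734646e+00, -3.70869955e-01,  3.51807563e-04]), 'width': 0.9975356049397712, 'wrist_force': array([ 0.01114178,  0.58623091, -0.27784698])}
scene 410.30499598458334 279.9698038919338 206.08987722999382 0.043658883754356205 [1.086 0.23  0.622] [-0.65 -0.36 -0.67]
side 511.77583743441403 282.7758418287493 205.47068853063902 -0.04103626309683649 [1.019 0.46  0.876] [-0.43 -0.49 -0.75]
```

View pics/scene0.png

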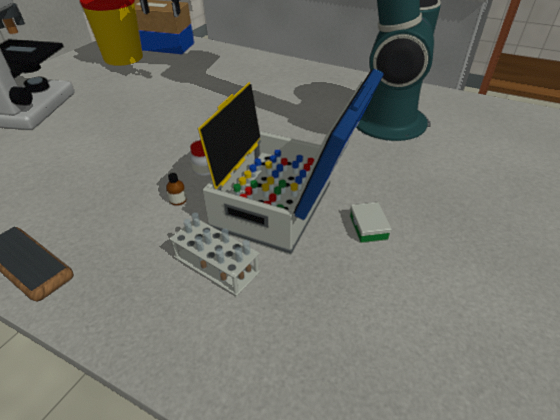

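View pics/side0.png

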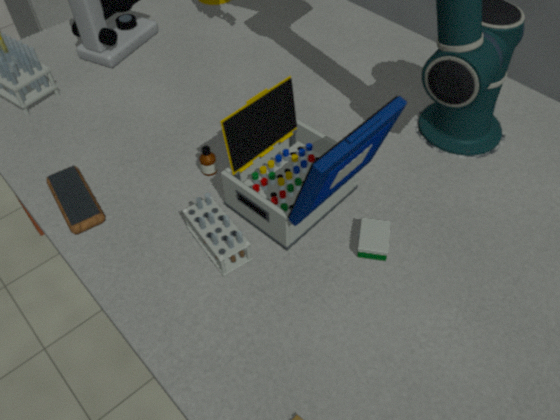

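Both views show the carrier with its +x end towards the cameras: bottom near corner at scene (291,251) and side (288,247). The retainer is upright, with free-edge corners at scene (202,125) and (258,88). The lid leans out. I'll fit the poses and overlay the result.

```bash
cat > h.py <<'E'
import numpy as np,cv2
from scipy.spatial.transform import Rotation as Ro
def proj(c,X):
    p=np.atleast_2d(X)@c["R"].T+c["t"];s=p[:,:2]/p[:,2:];s=s*(1+c["k1"]*(s**2).sum(1,keepdims=True))
    return s*[c["fx"],c["fy"]]+[c["cx"],c["cy"]]
def world(P,X): # carrier m -> world
    return np.atleast_2d(X)@Ro.from_euler('z',P[2]).as_matrix().T+[P[0],P[1],0]
def ret(a,x,y,z): c,s=np.cos(a),np.sin(a);return np.array([x,-.076+y*c-z*s,.096+y*s+z*c])
def lid(a,x,d,z): c,s=np.cos(a),np.sin(a);return np.array([x,.097-d*c+z*s,.110+d*s+z*c])
def edges(r,l):
    b=lambda z:[np.array([x,y,z]) for x,y in((.12,-.095),(.12,.095),(-.12,.095),(-.12,-.095))]
    R=[ret(r,x,y,-.001) for x,y in((.102,0),(.102,.142),(-.102,.142),(-.102,0))]
    T=[ret(r,x,y,-.001) for x,y in((.03,.142),(.03,.148),(-.03,.148),(-.03,.142))]
    L=[[lid(l,x,y,z) for x,y in((.123,0),(.123,.2),(-.123,.2),(-.123,0))] for z in(.024,.002)]
    return [b(0),b(.11),R,T]+L
def overlay(c,P,r,l,fn,box=None,k=2):
    im=cv2.resize(c["img"][:,:,::-1],None,fx=k,fy=k,interpolation=cv2.INTER_CUBIC)
    for q,col in zip(edges(r,l),[(0,0,255)]*2+[(255,0,255)]*2+[(0,255,0)]*2):
        u=(proj(c,world(P,np.array(q)))+.5)*k-.5
        cv2.polylines(im,[np.round(u*16).astype(np.int32)],True,col,1,cv2.LINE_AA,4)
    if box: x0,y0,x1,y1=[k*v for v in box];im=im[y0:y1,x0:x1]
    cv2.imwrite(fn,im)
E
cat > fit.py <<'E'
from h import *;import pickle
from scipy.optimize import least_squares
d=pickle.load(open("c0.pkl","rb"))
B=lambda *v:(lambda r,l:np.array(v)/1e3)
Rt=lambda *v:(lambda r,l:ret(r,*np.array(v)/1e3))
L=lambda *v:(lambda r,l:lid(l,*np.array(v)/1e3))
obs=[("scene",B(120,95,0),(291,251)),("scene",B(120,-95,110),(207,190)),("scene",B(120,-95,0),(211,231)),
("side",B(120,95,0),(288,247)),("side",B(120,-95,110),(222,178)),("side",B(-120,95,0),(356,187)),
("scene",Rt(102,142,-1),(202,125)),("scene",Rt(-102,142,-1),(258,88)),("side",Rt(102,142,-1),(223,121)),("side",Rt(-102,142,-1),(293,80)),
("side",L(123,200,24),(313,166)),("side",L(-123,200,24),(405,101)),("scene",L(-123,200,24),(382,75))]
f=lambda p:np.concatenate([proj(d[n],world(p[:3],g(p[3],p[4])))[0]-u for n,g,u in obs])
best=min((least_squares(f,[.6,-.05,y,1.6,1.9],loss='soft_l1') for y in np.arange(-3,3.2,.7)),key=lambda s:s.cost)
p=best.x;print(p.round(4),best.cost);print(f(p).reshape(-1,2).round(1).tolist());np.save("p.npy",p)
overlay(d["scene"],p[:3],p[3],p[4],"pics/ov1.png",(150,50,400,270),3);overlay(d["side"],p[:3],p[3],p[4],"pics/ov2.png",(170,60,420,260),3)
E
python3 fit.py
```

```text
[ 0.4868 -0.1119  0.0554  1.6778  1.7904] 48.73548251786121
[[0.9, 5.8], [-3.1, -1.2], [-0.3, -2.5], [-1.5, 5.9], [-0.6, -6.4], [2.8, 4.8], [0.2, 3.3], [-2.4, -6.3], [-0.0, 0.7], [2.5, -3.5], [0.9, 1.9], [-0.1, -2.3], [-0.1, -5.5]]
```

View pics/ov1.png

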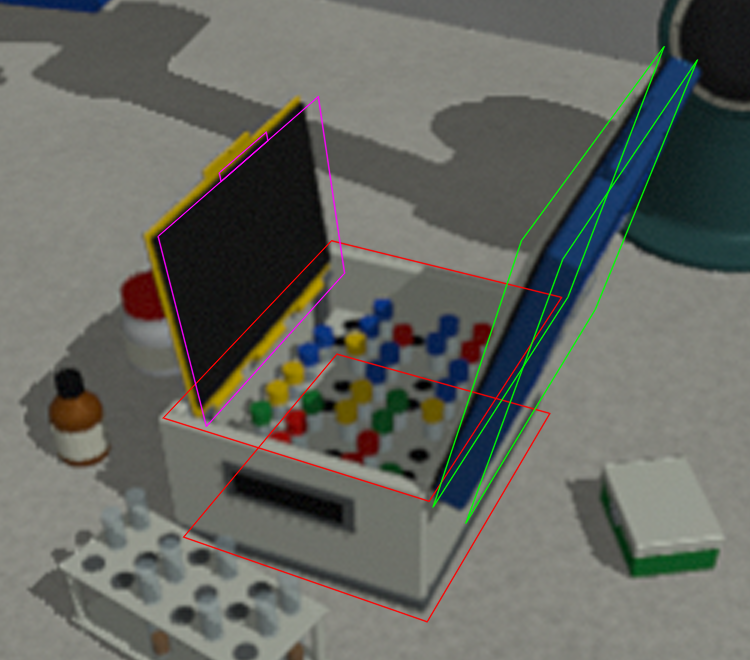

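View pics/ov2.png

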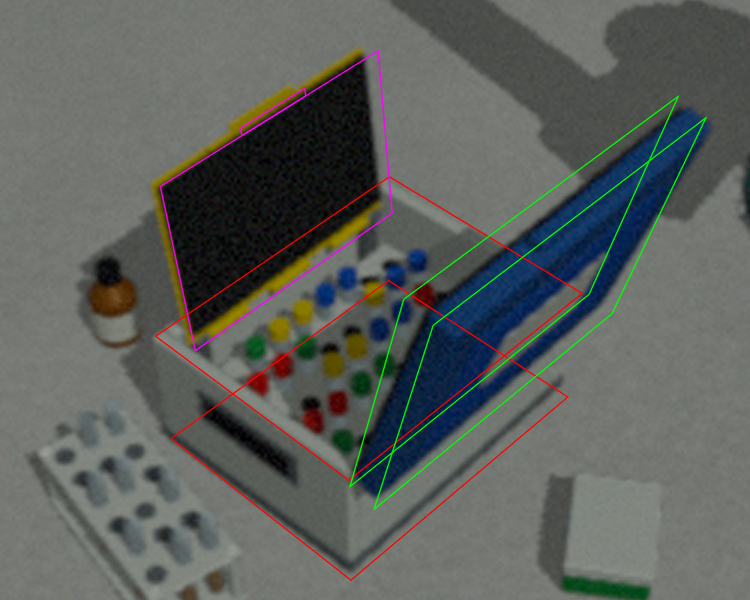

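```bash
python3 - <<'E'
s=open("fit.py").read();i=s.index("obs=[");j=s.index("f=lambda")
new='''S=lambda n,g,u,v:(n,g,np.array([u,v])/3+((150,50) if n=="scene" else (170,60)))
obs=[S("scene",B(120,95,0),425,607),S("scene",B(120,-95,110),162,415),S("scene",B(120,-95,0),178,520),S("scene",B(120,95,110),428,498),
S("scene",B(-120,-95,110),332,243),S("side",B(120,95,0),350,570),S("side",B(120,-95,110),155,335),S("side",B(120,-95,0),168,435),
S("side",B(120,95,110),350,483),S("side",B(-120,95,0),563,380),
S("scene",Rt(102,142,-1),147,235),S("scene",Rt(-102,142,-1),299,97),S("side",Rt(102,142,-1),152,183),S("side",Rt(-102,142,-1),364,50),
S("side",L(123,200,2),437,303),S("side",L(-123,200,2),685,107),S("side",L(-123,200,24),708,125),S("scene",L(-123,200,24),697,65),S("scene",L(-123,200,2),668,58)]
'''
s=s[:i]+new+s[j:];s=s.replace("ov1","ov3").replace("ov2","ov4").replace("1.6,1.9]","1.6,1.9]")
s=s.replace("overlay(","P3=p[:3];overlay(",1)
s+='''
a,b=cv2.imread("pics/ov3.png"),cv2.imread("pics/ov4.png")
a=a[:600];cv2.imwrite("pics/ov34.png",cv2.resize(np.hstack([a,b]),(800,320),interpolation=cv2.INTER_AREA))
'''
open("fit.py","w").write(s)
E
python3 fit.py
```

```text
[ 0.4858 -0.1163  0.0789  1.7092  1.8485] 32.19206545101607
[[0.2, 3.0], [-1.0, 0.6], [0.5, 5.3], [-0.1, -0.8], [-3.6, -1.7], [0.4, 1.5], [-1.1, -0.2], [-0.2, 0.6], [-0.2, -2.8], [-0.4, 2.8], [-0.1, -0.3], [1.0, -1.2], [-0.2, -0.4], [0.1, -1.9], [-5.1, 1.0], [0.3, -3.0], [1.8, -1.6], [1.9, -0.7], [0.8, -3.4]]
```

View pics/ov4.png

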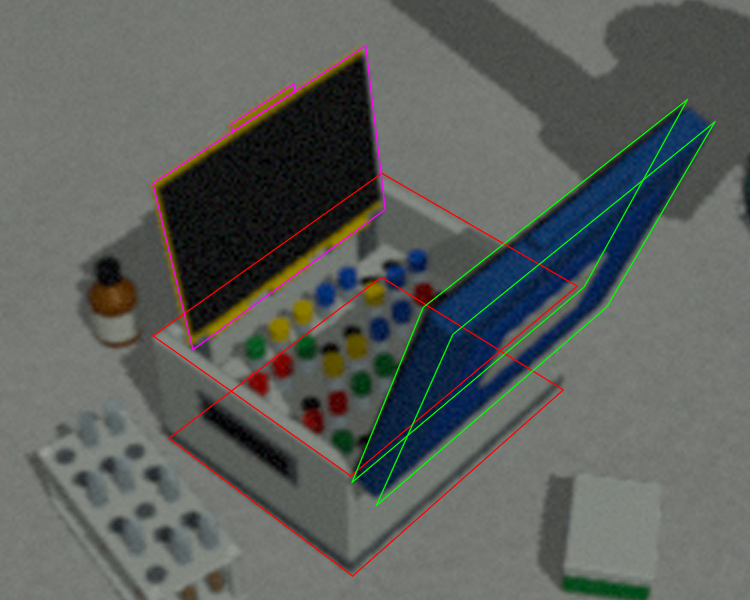

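View pics/ov3.png

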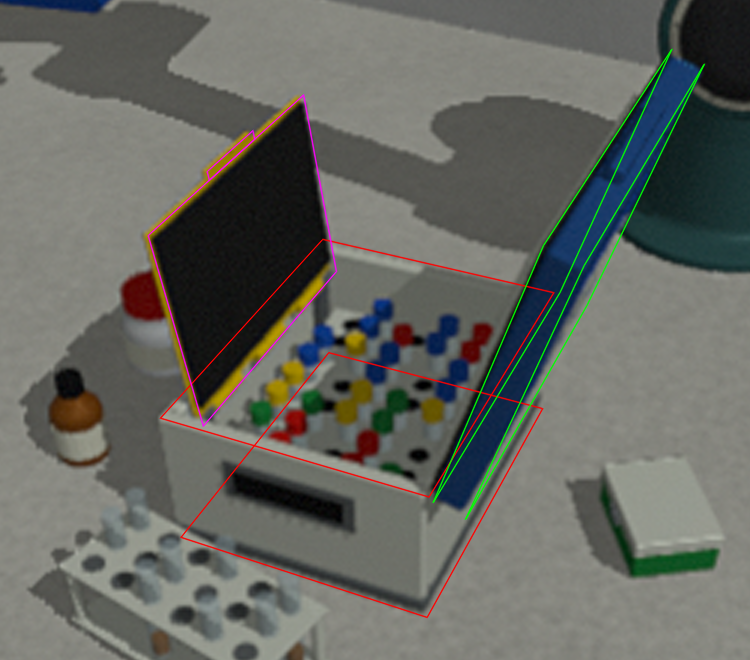

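The fit sits within about 4 mm: carrier at (0.486, -0.116), yaw 0.079, retainer about 1.71 rad, lid about 1.85 rad. Next I'll orient the tool, tilted 25° with the fingertip leading towards +y, and move to a pre-contact point.

```bash
cat > plan.py <<'E'
from h import *
from workcell import bot
p=np.load("p.npy");C=Ro.from_euler('z',p[2])
def Rtool(t): # tip leads to carrier +y by t
    s,c=np.sin(t),np.cos(t);return C*Ro.from_matrix(np.array([[1,0,0],[0,-c,-s],[0,s,-c]]).T)
def rows(pts,t=None):
    st=bot.read_state();R0=Ro.from_rotvec(st["tcp_rot"])
    rv=np.zeros(3) if t is None else (R0.inv()*Rtool(t)).as_rotvec()
    print("turn",np.round(np.degrees(rv)/30,3),"F",st["wrist_force"].round(2),"t",round(float(st["time"]),2))
    print("tcp in carrier",((C.inv().apply(st["tool_pos"]-[p[0],p[1],0]))*1e3).round(1))
    for X in np.atleast_2d(pts): print((R0.inv().apply(world(p,X)[0]-st["tool_pos"])/.5).round(3).tolist())
def rpt(th,t,r=.105,h=.010,x=0.): o=.002+h*abs(np.sin(th-t));return ret(th,x,r,o)
def lpt(th,t,d=.16,h=.010,x=0.): o=.024+h*abs(np.sin(th-t));return lid(th,x,d,o)
E
python3 - <<'E'
from plan import *
import pickle
from scipy.optimize import fsolve
d=pickle.load(open("c0.pkl","rb"))
for n,u,z in(("jar",(199,145),.07),("bot",(172.7,176),.075)):
    X=fsolve(lambda v:proj(d["scene"],[v[0],v[1],z])[0]-u,[.5,-.3]);print(n,X,C.inv().apply([X[0]-p[0],X[1]-p[1],0]))
t=np.radians(25)
print(rpt(1.71,t))
rows([[0,-.2,.24],[0,-.16,.2]],t)
E
```

```text
jar [ 0.44477408 -0.34322957] [-0.05877383 -0.22293976  0.        ]
bot [ 0.57530513 -0.31552505] [ 0.07353536 -0.20561424  0.        ]
[ 0.         -0.1020192   0.19838006]
turn [0.828 0.066 0.297] F [-0.82 -0.25 -0.38] t 0.1
tcp in carrier [-369.1 -511.7  230.1]
[0.827, -0.5, -0.019]
[0.84, -0.578, 0.061]
```

Call:
step_arm(
  series=[
    {"grip": 1, "z": -0.04},
    {"grip": 1, "x": 0.83, "y": -0.5, "z": -0.02, "ax": 0.83, "ay": 0.066, "az": 0.297},
    {"grip": 1, "x": 0.83, "y": -0.5, "z": -0.02, "ax": 0.83, "ay": 0.066, "az": 0.297},
    {"grip": 1, "x": 0.83, "y": -0.5, "z": -0.02, "ax": 0.83, "ay": 0.066, "az": 0.297},
    {"grip": 1, "x": 0.83, "y": -0.5, "z": -0.02, "ax": 0.83, "ay": 0.066, "az": 0.297},
    {"grip": 1, "x": 0.83, "y": -0.5, "z": -0.02, "ax": 0.83, "ay": 0.066, "az": 0.297},
    {"grip": 1, "x": 0.83, "y": -0.5, "z": -0.02, "ax": 0.83, "ay": 0.066, "az": 0.297},
    {"grip": 1, "x": 0.83, "y": -0.5, "z": -0.02, "ax": 0.83, "ay": 0.066, "az": 0.297},
    {"grip": 1, "x": 0.83, "y": -0.5, "z": -0.02, "ax": 0.83, "ay": 0.066, "az": 0.297},
    {"grip": 1, "x": 0.83, "y": -0.5, "z": -0.02, "ax": 0.83, "ay": 0.066, "az": 0.297},
    {"grip": 1, "x": 0.83, "y": -0.5, "z": -0.02, "ax": 0.83, "ay": 0.066, "az": 0.297},
    {"grip": 1, "x": 0.83, "y": -0.5, "z": -0.02, "ax": 0.83, "ay": 0.066, "az": 0.297},
  ],
)

```text
validation failed for argument at $.se...
```

```bash
python3 - <<'E'
from plan import *
t=np.radians(25)
rows([[0,-.15,.2]]+[rpt(a,t) for a in(1.8,1.7,1.6,1.5,1.4,1.3,1.2,1.1,1.0)],t)
E
```

```text
turn [0.828 0.066 0.297] F [-0.82 -0.25 -0.38] t 0.1
tcp in carrier [-369.1 -511.7  230.1]
[0.843, -0.598, 0.061]
[0.855, -0.674, 0.07]
[0.858, -0.695, 0.064]
[0.861, -0.716, 0.06]
[0.865, -0.738, 0.059]
[0.868, -0.76, 0.059]
[0.872, -0.782, 0.062]
[0.875, -0.803, 0.068]
[0.879, -0.824, 0.075]
[0.882, -0.844, 0.085]
```

The call was refused with a truncated reason. I'll try a single small row to see what it accepts.

Call:
step_arm(
  series=[
    {"grip": 1, "x": 0, "y": 0, "z": -0.04, "ax": 0, "ay": 0, "az": 0},
  ],
)

```text
time: 0.2
tool_pos: [0.1578, -0.6536, 0.2467]
tcp_rot: [-3.111, -0.37, 0.001]
wrist_force: [-0.3, -0.3, -0.1]
width: 0.86
grip_force: 0.0
```

Call:
step_arm(
  series=[
    {"grip": 1, "x": 0.83, "y": -0.5, "z": 0.02, "ax": 0.83, "ay": 0.07, "az": 0.3},
    {"grip": 1, "x": 0.83, "y": -0.5, "z": 0.02, "ax": 0.83, "ay": 0.07, "az": 0.3},
    {"grip": 1, "x": 0.83, "y": -0.5, "z": 0.02, "ax": 0.83, "ay": 0.07, "az": 0.3},
    {"grip": 1, "x": 0.83, "y": -0.5, "z": 0.02, "ax": 0.83, "ay": 0.07, "az": 0.3},
    {"grip": 1, "x": 0.83, "y": -0.5, "z": 0.02, "ax": 0.83, "ay": 0.07, "az": 0.3},
    {"grip": 1, "x": 0.83, "y": -0.5, "z": 0.02, "ax": 0.83, "ay": 0.07, "az": 0.3},
    {"grip": 1, "x": 0.83, "y": -0.5, "z": 0.02, "ax": 0.83, "ay": 0.07, "az": 0.3},
    {"grip": 1, "x": 0.83, "y": -0.5, "z": 0.02, "ax": 0.83, "ay": 0.07, "az": 0.3},
    {"grip": 1, "x": 0.83, "y": -0.5, "z": 0.02, "ax": 0.83, "ay": 0.07, "az": 0.3},
    {"grip": 1, "x": 0.83, "y": -0.5, "z": 0.02, "ax": 0.83, "ay": 0.07, "az": 0.3},
    {"grip": 1, "x": 0.83, "y": -0.5, "z": 0.02, "ax": 0.83, "ay": 0.07, "az": 0.3},
    {"grip": 1, "x": 0.83, "y": -0.5, "z": 0.02, "ax": 0.83, "ay": 0.07, "az": 0.3},
  ],
)

```text
time: 1.4
tool_pos: [0.5031, -0.315, 0.2407]
tcp_rot: [-2.704, -0.107, 0.023]
wrist_force: [-0.4, -0.6, 0.1]
width: -0.0
grip_force: 0.0
```

```bash
python3 - <<'E'
from plan import *
t=np.radians(25)
rows([[0,-.15,.2]]+[rpt(a,t) for a in(1.8,1.7,1.6,1.5,1.4,1.3,1.2,1.1,1.0)],t)
E
```

```text
turn [ 0.001 -0.001  0.001] F [-0.37 -0.6   0.13] t 1.4
tcp in carrier [   1.6 -199.4  240.7]
[-0.003, -0.055, 0.115]
[-0.003, -0.122, 0.156]
[-0.003, -0.143, 0.159]
[-0.003, -0.164, 0.165]
[-0.003, -0.185, 0.172]
[-0.003, -0.205, 0.182]
[-0.003, -0.223, 0.194]
[-0.003, -0.241, 0.208]
[-0.003, -0.257, 0.224]
[-0.003, -0.271, 0.242]
```

Orientation and position are as planned. Now I'll approach and start pushing the retainer.

Call:
step_arm(
  series=[
    {"grip": 1, "x": 0, "y": -0.03, "z": 0.08, "ax": 0, "ay": 0, "az": 0},
    {"grip": 1, "x": 0, "y": -0.055, "z": 0.115, "ax": 0, "ay": 0, "az": 0},
    {"grip": 1, "x": 0, "y": -0.09, "z": 0.14, "ax": 0, "ay": 0, "az": 0},
    {"grip": 1, "x": 0, "y": -0.12, "z": 0.155, "ax": 0, "ay": 0, "az": 0},
    {"grip": 1, "x": 0, "y": -0.143, "z": 0.16, "ax": 0, "ay": 0, "az": 0},
    {"grip": 1, "x": 0, "y": -0.164, "z": 0.165, "ax": 0, "ay": 0, "az": 0},
    {"grip": 1, "x": 0, "y": -0.185, "z": 0.172, "ax": 0, "ay": 0, "az": 0},
    {"grip": 1, "x": 0, "y": -0.205, "z": 0.182, "ax": 0, "ay": 0, "az": 0},
  ],
)

```text
time: 2.2
tool_pos: [0.4935, -0.185, 0.2029]
tcp_rot: [-2.706, -0.104, 0.018]
wrist_force: [0.5, -1.2, -0.4]
width: -0.0
grip_force: 0.7
```

```bash
python3 - <<'E'
from plan import *
from workcell import imaging
import pickle
t=np.radians(25)
rows([rpt(a,t) for a in(1.4,1.3,1.2,1.1,1.0,.9,.8,.7,.6,.5,.4,.3,.2,.1,0)],t)
c=imaging.read_camera("scene");cv2.imwrite("pics/s1.png",cv2.resize(c["img"][40:280,140:420,::-1],None,fx=2.5,fy=2.5))
E
```

```text
turn [ 0.005 -0.008 -0.002] F [ 0.48 -1.19 -0.37] t 2.2
tcp in carrier [  2.3 -69.1 202.9]
[-0.005, -0.0, 0.004]
[-0.005, -0.019, 0.016]
[-0.005, -0.037, 0.03]
[-0.005, -0.053, 0.046]
[-0.005, -0.067, 0.063]
[-0.005, -0.079, 0.082]
[-0.005, -0.09, 0.103]
[-0.005, -0.098, 0.124]
[-0.005, -0.103, 0.146]
[-0.005, -0.107, 0.169]
[-0.006, -0.108, 0.191]
[-0.006, -0.107, 0.21]
[-0.006, -0.104, 0.228]
[-0.006, -0.099, 0.247]
[-0.006, -0.093, 0.265]
```

View pics/s1.png

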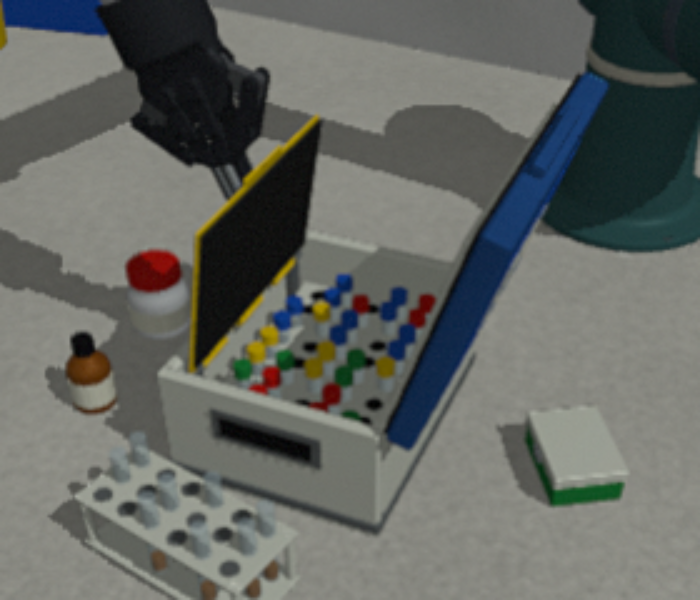

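The fingertip is on the yellow outer face, just below the free edge at crop (235,190). The plate now leans inwards at about 1.4 rad. I'll carry on along the arc.

Call:
step_arm(
  series=[
    {"grip": 1, "x": 0, "y": -0.019, "z": 0.016, "ax": 0, "ay": 0, "az": 0},
    {"grip": 1, "x": 0, "y": -0.037, "z": 0.03, "ax": 0, "ay": 0, "az": 0},
    {"grip": 1, "x": 0, "y": -0.053, "z": 0.046, "ax": 0, "ay": 0, "az": 0},
    {"grip": 1, "x": 0, "y": -0.067, "z": 0.063, "ax": 0, "ay": 0, "az": 0},
    {"grip": 1, "x": 0, "y": -0.079, "z": 0.082, "ax": 0, "ay": 0, "az": 0},
    {"grip": 1, "x": 0, "y": -0.09, "z": 0.103, "ax": 0, "ay": 0, "az": 0},
    {"grip": 1, "x": 0, "y": -0.098, "z": 0.124, "ax": 0, "ay": 0, "az": 0},
    {"grip": 1, "x": 0, "y": -0.103, "z": 0.146, "ax": 0, "ay": 0, "az": 0},
    {"grip": 1, "x": 0, "y": -0.107, "z": 0.169, "ax": 0, "ay": 0, "az": 0},
    {"grip": 1, "x": 0, "y": -0.108, "z": 0.191, "ax": 0, "ay": 0, "az": 0},
    {"grip": 1, "x": 0, "y": -0.107, "z": 0.21, "ax": 0, "ay": 0, "az": 0},
    {"grip": 1, "x": 0, "y": -0.105, "z": 0.228, "ax": 0, "ay": 0, "az": 0},
  ],
)

```text
time: 3.45
tool_pos: [0.4858, -0.0891, 0.12]
tcp_rot: [-2.704, -0.104, 0.021]
wrist_force: [-0.2, -1.8, 0.9]
width: -0.002
grip_force: 0.4
```

```bash
python3 - <<'E'
from plan import *
t=np.radians(25)
rows([rpt(a,t) for a in(.2,.1,0,-.03,-.06)],t)
E
```

```text
turn [ 0.001 -0.004 -0.002] F [-0.2  -1.81  0.94] t 3.45
tcp in carrier [  2.2  27.2 120. ]
[-0.004, 0.001, -0.003]
[-0.004, 0.006, 0.016]
[-0.004, 0.012, 0.034]
[-0.004, 0.014, 0.039]
[-0.004, 0.016, 0.044]
```

Call:
step_arm(
  series=[
    {"grip": 1, "x": 0, "y": 0.005, "z": 0.01, "ax": 0, "ay": 0, "az": 0},
    {"grip": 1, "x": 0, "y": 0.008, "z": 0.018, "ax": 0, "ay": 0, "az": 0},
    {"grip": 1, "x": 0, "y": 0.011, "z": 0.025, "ax": 0, "ay": 0, "az": 0},
    {"grip": 1, "x": 0, "y": 0.013, "z": 0.03, "ax": 0, "ay": 0, "az": 0},
    {"grip": 1, "x": 0, "y": 0.013, "z": 0.03, "ax": 0, "ay": 0, "az": 0},
  ],
)

```text
time: 3.95
tool_pos: [0.4858, -0.0891, 0.1042]
tcp_rot: [-2.704, -0.104, 0.021]
wrist_force: [0.6, -0.1, 0.1]
width: 0.001
grip_force: 0.0
```

Call:
step_arm(
  series=[
    {"grip": 1, "x": 0, "y": 0.002, "z": 0.004, "ax": 0, "ay": 0, "az": 0},
    {"grip": 1, "x": 0, "y": 0.003, "z": 0.007, "ax": 0, "ay": 0, "az": 0},
    {"grip": 1, "x": 0, "y": 0.003, "z": 0.007, "ax": 0, "ay": 0, "az": 0},
  ],
)

```text
time: 4.25
tool_pos: [0.4862, -0.0891, 0.1008]
tcp_rot: [-2.705, -0.104, 0.02]
wrist_force: [-0.3, -0.4, 0.6]
width: 0.002
grip_force: 0.1
```

Call:
step_arm(
  series=[
    {"grip": 1, "x": 0, "y": 0.001, "z": 0.003, "ax": 0, "ay": 0, "az": 0},
    {"grip": 1, "x": 0, "y": 0.002, "z": 0.005, "ax": 0, "ay": 0, "az": 0},
    {"grip": 1, "x": 0, "y": 0.002, "z": 0.005, "ax": 0, "ay": 0, "az": 0},
  ],
)

```text
time: 4.55
tool_pos: [0.4864, -0.0891, 0.1001]
tcp_rot: [-2.704, -0.106, 0.019]
wrist_force: [-4.3, -2.5, 11.3]
width: -0.0
grip_force: 5.9
```

```bash
python3 - <<'E'
from plan import *
from workcell import imaging
c=imaging.read_camera("side")
F=[bot.read_state()["wrist_force"][2]];print(F)
overlay(c,p[:3],0,p[4],"pics/s2.png",(170,60,420,260),3)
E
```

```text
[np.float64(12.408076440927317)]
```

View pics/s2.png

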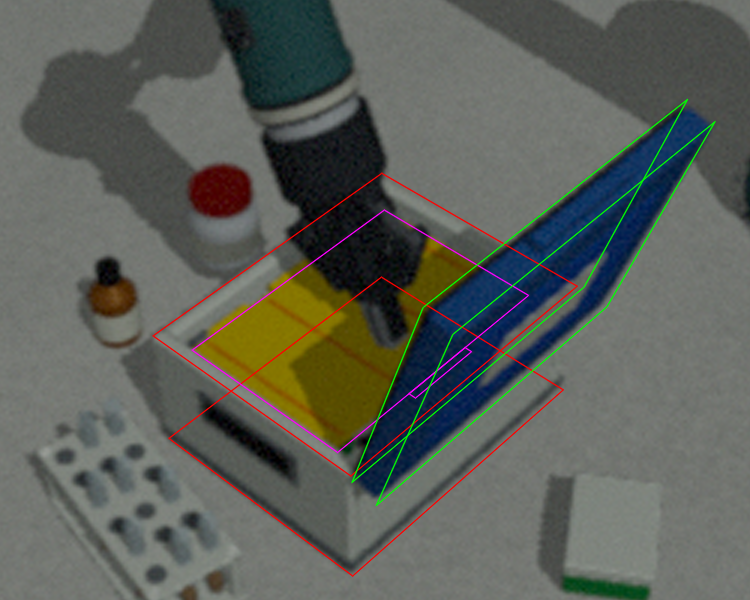

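The retainer lies flat at its stop: the yellow face fills the magenta θ=0 outline and the downward push met firm resistance. Next I'll lift off and cross over above the lid.

```bash
python3 - <<'E'
from plan import *
t=np.radians(30)
print(lpt(1.85,t,.165,.005),lpt(0,t,.165,.005))
rows([[0,.0,.2],[0,.0,.43],[0,.12,.43],[0,.25,.4],[0,.25,.26]],-t)
E
```

```text
[0.         0.17020654 0.26065924] [ 0.     -0.068   0.1365]
turn [-1.832 -0.005 -0.003] F [-3.78 -1.67 12.41] t 4.6
tcp in carrier [  2.7  27.1 100.1]
[-0.005, -0.035, -0.204]
[-0.004, -0.229, -0.621]
[-0.004, -0.447, -0.52]
[-0.004, -0.657, -0.356]
[-0.005, -0.539, -0.102]
```

Call:
step_arm(
  series=[
    {"grip": 1, "x": 0, "y": -0.02, "z": -0.1, "ax": 0, "ay": 0, "az": 0},
    {"grip": 1, "x": 0, "y": -0.035, "z": -0.2, "ax": 0, "ay": 0, "az": 0},
    {"grip": 1, "x": 0, "y": -0.08, "z": -0.3, "ax": 0, "ay": 0, "az": 0},
    {"grip": 1, "x": 0, "y": -0.12, "z": -0.38, "ax": 0, "ay": 0, "az": 0},
    {"grip": 1, "x": 0, "y": -0.16, "z": -0.47, "ax": 0, "ay": 0, "az": 0},
    {"grip": 1, "x": 0, "y": -0.19, "z": -0.55, "ax": -0.2, "ay": 0, "az": 0},
    {"grip": 1, "x": 0, "y": -0.23, "z": -0.62, "ax": -0.4, "ay": 0, "az": 0},
    {"grip": 1, "x": 0, "y": -0.23, "z": -0.62, "ax": -0.65, "ay": 0, "az": 0},
    {"grip": 1, "x": 0, "y": -0.23, "z": -0.62, "ax": -0.9, "ay": 0, "az": 0},
    {"grip": 1, "x": 0, "y": -0.23, "z": -0.62, "ax": -0.9, "ay": 0, "az": 0},
  ],
)

```text
time: 5.6
tool_pos: [0.4874, -0.1125, 0.4292]
tcp_rot: [3.102, 0.127, 0.01]
wrist_force: [-0.4, 0.4, 0.6]
width: -0.005
grip_force: 0.0
```

```bash
python3 - <<'E'
from plan import *
t=np.radians(30)
rows([[0,.0,.43],[0,.12,.43],[0,.25,.4],[0,.25,.26]],-t)
E
```

```text
turn [-0.928 -0.011  0.003] F [-0.42  0.36  0.64] t 5.6
tcp in carrier [  1.9   3.7 429.2]
[-0.004, 0.007, -0.001]
[-0.003, -0.232, -0.01]
[-0.003, -0.494, 0.04]
[-0.004, -0.505, 0.32]
```

Call:
step_arm(
  series=[
    {"grip": 1, "x": 0, "y": -0.1, "z": -0.01, "ax": 0, "ay": 0, "az": 0},
    {"grip": 1, "x": 0, "y": -0.2, "z": -0.01, "ax": -0.2, "ay": 0, "az": 0},
    {"grip": 1, "x": 0, "y": -0.3, "z": -0.01, "ax": -0.4, "ay": 0, "az": 0},
    {"grip": 1, "x": 0, "y": -0.4, "z": 0.02, "ax": -0.65, "ay": 0, "az": 0},
    {"grip": 1, "x": 0, "y": -0.5, "z": 0.04, "ax": -0.93, "ay": -0.01, "az": 0},
    {"grip": 1, "x": 0, "y": -0.5, "z": 0.14, "ax": -0.93, "ay": -0.01, "az": 0},
    {"grip": 1, "x": 0, "y": -0.5, "z": 0.24, "ax": -0.93, "ay": -0.01, "az": 0},
    {"grip": 1, "x": 0, "y": -0.505, "z": 0.32, "ax": -0.93, "ay": -0.01, "az": 0},
    {"grip": 1, "x": 0, "y": -0.505, "z": 0.32, "ax": -0.93, "ay": -0.01, "az": 0},
  ],
)

```text
time: 6.5
tool_pos: [0.4643, 0.1289, 0.2512]
tcp_rot: [2.612, 0.104, 0.002]
wrist_force: [-1.4, -0.4, -1.6]
width: 0.001
grip_force: 0.0
```

```bash
python3 - <<'E'
from plan import *
from workcell import imaging
t=np.radians(30)
rows([[0,.21,.26]]+[lpt(a,t,.165,.005) for a in np.arange(1.95,1.39,-.05)],-t)
c=imaging.read_camera("side")
overlay(c,p[:3],0,p[4],"pics/s3.png",(170,10,420,260),2)
E
```

```text
turn [0.006 0.035 0.011] F [-1.39 -0.41 -1.56] t 6.5
tcp in carrier [ -2.1 246.2 251.2]
[0.004, 0.071, 0.021]
[0.005, 0.107, 0.059]
[0.005, 0.124, 0.059]
[0.004, 0.141, 0.06]
[0.004, 0.158, 0.062]
[0.004, 0.174, 0.064]
[0.004, 0.191, 0.068]
[0.004, 0.207, 0.072]
[0.004, 0.224, 0.077]
[0.004, 0.239, 0.083]
[0.004, 0.255, 0.09]
[0.004, 0.27, 0.097]
[0.004, 0.285, 0.105]
```

View pics/s3.png

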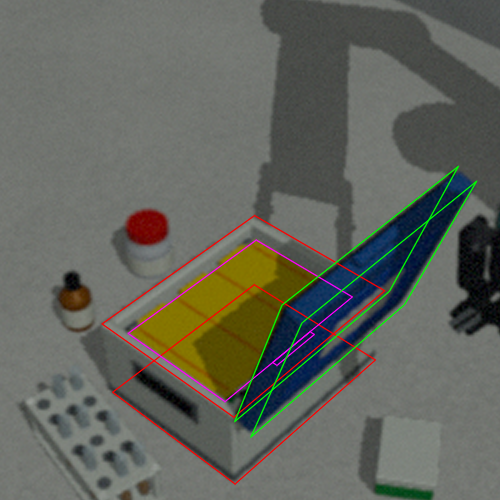

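The retainer is still flat, and the gripper is clear on the lid's outer side at crop (478,290). I'll start the lid gently.

Call:
step_arm(
  series=[
    {"grip": 1, "x": 0, "y": 0.07, "z": 0.02, "ax": 0, "ay": 0, "az": 0},
    {"grip": 1, "x": 0, "y": 0.107, "z": 0.059, "ax": 0, "ay": 0, "az": 0},
    {"grip": 1, "x": 0, "y": 0.124, "z": 0.059, "ax": 0, "ay": 0, "az": 0},
    {"grip": 1, "x": 0, "y": 0.141, "z": 0.06, "ax": 0, "ay": 0, "az": 0},
    {"grip": 1, "x": 0, "y": 0.158, "z": 0.062, "ax": 0, "ay": 0, "az": 0},
    {"grip": 1, "x": 0, "y": 0.174, "z": 0.064, "ax": 0, "ay": 0, "az": 0},
    {"grip": 1, "x": 0, "y": 0.191, "z": 0.068, "ax": 0, "ay": 0, "az": 0},
  ],
)

```text
time: 7.25
tool_pos: [0.4768, 0.0315, 0.2776]
tcp_rot: [2.618, 0.101, 0.024]
wrist_force: [0.8, 3.6, -3.5]
width: 0.002
grip_force: 2.3
```

Contact gives about 5 N, as expected. I'll continue from here.

```bash
python3 - <<'E'
from plan import *
t=np.radians(30)
A=np.arange(1.6,.45,-.05)
rows([lpt(a,t,.165,.005) for a in A],None)
E
```

```text
turn [0. 0. 0.] F [ 0.78  3.58 -3.5 ] t 7.25
tcp in carrier [  2.7 148.1 277.6]
[-0.005, 0.028, 0.024]
[-0.005, 0.044, 0.03]
[-0.005, 0.059, 0.036]
[-0.005, 0.075, 0.044]
[-0.005, 0.089, 0.052]
[-0.005, 0.104, 0.061]
[-0.005, 0.118, 0.071]
[-0.005, 0.132, 0.081]
[-0.005, 0.145, 0.092]
[-0.005, 0.157, 0.104]
[-0.005, 0.169, 0.116]
[-0.005, 0.18, 0.129]
[-0.005, 0.19, 0.143]
[-0.005, 0.2, 0.157]
[-0.005, 0.209, 0.172]
[-0.005, 0.218, 0.187]
[-0.004, 0.225, 0.202]
[-0.004, 0.232, 0.218]
[-0.004, 0.238, 0.234]
[-0.004, 0.243, 0.25]
[-0.004, 0.247, 0.267]
[-0.004, 0.25, 0.284]
[-0.004, 0.253, 0.3]
```

Call:
step_arm(
  series=[
    {"grip": 1, "x": 0, "y": 0.014, "z": 0.012, "ax": 0, "ay": 0, "az": 0},
    {"grip": 1, "x": 0, "y": 0.028, "z": 0.024, "ax": 0, "ay": 0, "az": 0},
    {"grip": 1, "x": 0, "y": 0.044, "z": 0.03, "ax": 0, "ay": 0, "az": 0},
    {"grip": 1, "x": 0, "y": 0.059, "z": 0.036, "ax": 0, "ay": 0, "az": 0},
    {"grip": 1, "x": 0, "y": 0.075, "z": 0.044, "ax": 0, "ay": 0, "az": 0},
    {"grip": 1, "x": 0, "y": 0.089, "z": 0.052, "ax": 0, "ay": 0, "az": 0},
    {"grip": 1, "x": 0, "y": 0.104, "z": 0.061, "ax": 0, "ay": 0, "az": 0},
    {"grip": 1, "x": 0, "y": 0.118, "z": 0.071, "ax": 0, "ay": 0, "az": 0},
    {"grip": 1, "x": 0, "y": 0.132, "z": 0.081, "ax": 0, "ay": 0, "az": 0},
    {"grip": 1, "x": 0, "y": 0.145, "z": 0.092, "ax": 0, "ay": 0, "az": 0},
    {"grip": 1, "x": 0, "y": 0.157, "z": 0.104, "ax": 0, "ay": 0, "az": 0},
    {"grip": 1, "x": 0, "y": 0.169, "z": 0.116, "ax": 0, "ay": 0, "az": 0},
  ],
)

```text
time: 8.45
tool_pos: [0.4842, -0.0715, 0.2691]
tcp_rot: [2.617, 0.1, 0.023]
wrist_force: [2.3, 3.3, 1.4]
width: 0.0
grip_force: 1.6
```

```bash
python3 - <<'E'
from plan import *
t=np.radians(30)
A=np.arange(1.15,.05,-.05)
rows([lpt(a,t,.165,.005) for a in A],None)
E
```

```text
turn [0. 0. 0.] F [2.25 3.26 1.4 ] t 8.45
tcp in carrier [  2.   44.8 269.1]
[-0.004, -0.014, -0.014]
[-0.004, -0.002, -0.001]
[-0.004, 0.009, 0.012]
[-0.004, 0.02, 0.025]
[-0.004, 0.029, 0.039]
[-0.004, 0.038, 0.054]
[-0.004, 0.047, 0.069]
[-0.004, 0.054, 0.085]
[-0.003, 0.061, 0.1]
[-0.003, 0.067, 0.117]
[-0.003, 0.072, 0.133]
[-0.003, 0.076, 0.15]
[-0.003, 0.079, 0.166]
[-0.003, 0.082, 0.183]
[-0.003, 0.083, 0.199]
[-0.003, 0.084, 0.215]
[-0.003, 0.084, 0.231]
[-0.003, 0.084, 0.248]
[-0.003, 0.082, 0.264]
[-0.003, 0.08, 0.28]
[-0.003, 0.077, 0.296]
[-0.003, 0.073, 0.312]
```

Call:
step_arm(
  series=[
    {"grip": 1, "x": 0, "y": 0.009, "z": 0.012, "ax": 0, "ay": 0, "az": 0},
    {"grip": 1, "x": 0, "y": 0.02, "z": 0.025, "ax": 0, "ay": 0, "az": 0},
    {"grip": 1, "x": 0, "y": 0.029, "z": 0.039, "ax": 0, "ay": 0, "az": 0},
    {"grip": 1, "x": 0, "y": 0.038, "z": 0.054, "ax": 0, "ay": 0, "az": 0},
    {"grip": 1, "x": 0, "y": 0.047, "z": 0.069, "ax": 0, "ay": 0, "az": 0},
    {"grip": 1, "x": 0, "y": 0.054, "z": 0.085, "ax": 0, "ay": 0, "az": 0},
    {"grip": 1, "x": 0, "y": 0.061, "z": 0.1, "ax": 0, "ay": 0, "az": 0},
    {"grip": 1, "x": 0, "y": 0.067, "z": 0.117, "ax": 0, "ay": 0, "az": 0},
    {"grip": 1, "x": 0, "y": 0.072, "z": 0.133, "ax": 0, "ay": 0, "az": 0},
    {"grip": 1, "x": 0, "y": 0.076, "z": 0.15, "ax": 0, "ay": 0, "az": 0},
    {"grip": 1, "x": 0, "y": 0.079, "z": 0.166, "ax": 0, "ay": 0, "az": 0},
    {"grip": 1, "x": 0, "y": 0.082, "z": 0.183, "ax": 0, "ay": 0, "az": 0},
  ],
)

```text
time: 9.65
tool_pos: [0.4897, -0.152, 0.2092]
tcp_rot: [2.618, 0.1, 0.022]
wrist_force: [0.4, 0.5, 2.3]
width: -0.002
grip_force: 0.8
```

```bash
python3 - <<'E'
from plan import *
t=np.radians(30)
A=np.arange(.5,-.01,-.05)
rows([lpt(a,t,.165,.005) for a in A],None)
E
```

```text
turn [0. 0. 0.] F [0.44 0.53 2.33] t 9.65
tcp in carrier [  1.1 -35.8 209.2]
[-0.002, 0.002, -0.001]
[-0.002, 0.004, 0.015]
[-0.002, 0.004, 0.031]
[-0.002, 0.004, 0.047]
[-0.002, 0.004, 0.063]
[-0.002, 0.002, 0.079]
[-0.002, 0.0, 0.095]
[-0.002, -0.003, 0.111]
[-0.002, -0.007, 0.127]
[-0.001, -0.011, 0.143]
[-0.001, -0.017, 0.158]
```

Call:
step_arm(
  series=[
    {"grip": 1, "x": 0, "y": 0.004, "z": 0.015, "ax": 0, "ay": 0, "az": 0},
    {"grip": 1, "x": 0, "y": 0.004, "z": 0.031, "ax": 0, "ay": 0, "az": 0},
    {"grip": 1, "x": 0, "y": 0.004, "z": 0.047, "ax": 0, "ay": 0, "az": 0},
    {"grip": 1, "x": 0, "y": 0.004, "z": 0.063, "ax": 0, "ay": 0, "az": 0},
    {"grip": 1, "x": 0, "y": 0.002, "z": 0.079, "ax": 0, "ay": 0, "az": 0},
    {"grip": 1, "x": 0, "y": 0, "z": 0.095, "ax": 0, "ay": 0, "az": 0},
    {"grip": 1, "x": 0, "y": -0.003, "z": 0.111, "ax": 0, "ay": 0, "az": 0},
    {"grip": 1, "x": 0, "y": -0.007, "z": 0.127, "ax": 0, "ay": 0, "az": 0},
    {"grip": 1, "x": 0, "y": -0.009, "z": 0.135, "ax": 0, "ay": 0, "az": 0},
    {"grip": 1, "x": 0, "y": -0.009, "z": 0.135, "ax": 0, "ay": 0, "az": 0},
  ],
)

```text
time: 10.65
tool_pos: [0.4913, -0.1812, 0.1481]
tcp_rot: [2.618, 0.1, 0.02]
wrist_force: [-0.6, -0.0, -0.6]
width: 0.002
grip_force: 0.0
```

Call:
step_arm(
  series=[
    {"grip": 1, "x": 0, "y": -0.003, "z": 0.005, "ax": 0, "ay": 0, "az": 0},
    {"grip": 1, "x": 0, "y": -0.006, "z": 0.01, "ax": 0, "ay": 0, "az": 0},
    {"grip": 1, "x": 0, "y": -0.009, "z": 0.016, "ax": 0, "ay": 0, "az": 0},
    {"grip": 1, "x": 0, "y": -0.01, "z": 0.018, "ax": 0, "ay": 0, "az": 0},
    {"grip": 1, "x": 0, "y": -0.01, "z": 0.018, "ax": 0, "ay": 0, "az": 0},
  ],
)

```text
time: 11.15
tool_pos: [0.4919, -0.1813, 0.1387]
tcp_rot: [2.618, 0.1, 0.022]
wrist_force: [0.2, 0.3, -0.2]
width: 0.003
grip_force: 0.0
```

Call:
step_arm(
  series=[
    {"grip": 1, "x": 0, "y": -0.002, "z": 0.003, "ax": 0, "ay": 0, "az": 0},
    {"grip": 1, "x": 0, "y": -0.003, "z": 0.005, "ax": 0, "ay": 0, "az": 0},
    {"grip": 1, "x": 0, "y": -0.003, "z": 0.005, "ax": 0, "ay": 0, "az": 0},
  ],
)

```text
time: 11.45
tool_pos: [0.4921, -0.1815, 0.1369]
tcp_rot: [2.617, 0.099, 0.023]
wrist_force: [-2.0, 0.5, 5.8]
width: 0.003
grip_force: 2.8
```

Call:
step_arm(
  series=[
    {"grip": 1, "x": 0, "y": -0.001, "z": 0.002, "ax": 0, "ay": 0, "az": 0},
    {"grip": 1, "x": 0, "y": -0.002, "z": 0.003, "ax": 0, "ay": 0, "az": 0},
    {"grip": 1, "x": 0, "y": -0.002, "z": 0.003, "ax": 0, "ay": 0, "az": 0},
  ],
)

```text
time: 11.75
tool_pos: [0.4922, -0.1815, 0.1366]
tcp_rot: [2.616, 0.098, 0.023]
wrist_force: [-7.1, 4.5, 13.5]
width: -0.002
grip_force: 7.0
```

The tip has hit a hard stop at z = 0.1366, against 0.1365 expected for a shut lid. I'll retract straight up and check.

Call:
step_arm(
  series=[
    {"grip": 1, "x": 0, "y": 0.02, "z": -0.035, "ax": 0, "ay": 0, "az": 0},
    {"grip": 1, "x": 0, "y": 0.06, "z": -0.1, "ax": 0, "ay": 0, "az": 0},
    {"grip": 1, "x": 0, "y": 0.1, "z": -0.17, "ax": 0, "ay": 0, "az": 0},
    {"grip": 1, "x": 0, "y": 0.14, "z": -0.25, "ax": 0, "ay": 0, "az": 0},
    {"grip": 1, "x": 0, "y": 0.18, "z": -0.32, "ax": 0, "ay": 0, "az": 0},
    {"grip": 1, "x": 0, "y": 0.18, "z": -0.32, "ax": 0, "ay": 0, "az": 0},
    {"grip": 1, "x": 0, "y": 0.18, "z": -0.32, "ax": 0, "ay": 0, "az": 0},
  ],
)

```text
time: 12.45
tool_pos: [0.4929, -0.1792, 0.3191]
tcp_rot: [2.618, 0.099, 0.026]
wrist_force: [-0.1, -0.3, -0.3]
width: -0.0
grip_force: 0.0
```

```bash
python3 - <<'E'
from plan import *
from workcell import imaging
overlay(imaging.read_camera("scene"),p[:3],0,0,"pics/s4.png",(130,50,420,290),2)
print(bot.read_state()["wrist_force"])
E
```

```text
[ 0.0638786   0.06457028 -0.73946869]
```

View pics/s4.png

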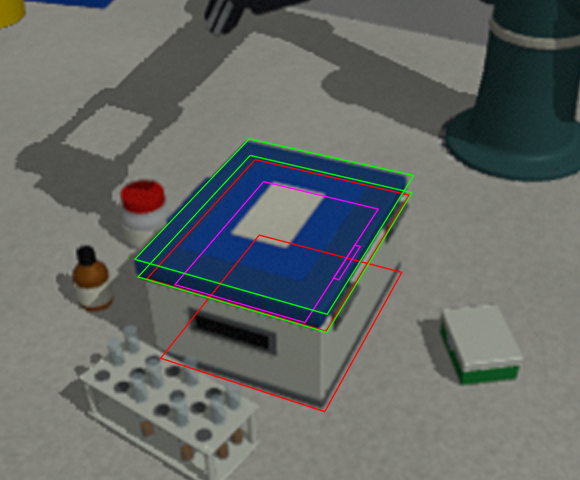

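The lid sits flush on the rim and matches the θ=0 outline. The carrier, jar, bottle, rack and slide box look unmoved, and the gripper is clear.

```bash
python3 -c "
from workcell import bot
print(bot.finish_job())"
```

```text
the job is handed in; nothing more can be done
None
```

I pushed the retainer flat first and then swung the lid fully shut. The carrier and the things around it look unmoved in the last picture, the arm is clear, and the job was handed in at about 12.5 s.

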